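# Unlock the solvent tray gate and hold it open

### The job

Get the bottle tray ready for a bottle change: push the ejector slide fully in so that it shoves the transport spacer out of its catch and into the tray, without touching the spacer itself. Then squeeze the two tabs of that catch fully together, after it those of the other catch, and swing the gate by its upright handle past its ball detent until it stands at least 70 degrees open. The gate springs back if left, so finish while still holding it there, gripping or pressing the gate, with the other loose things around left where they are.

Things in the scene. Friction and masses are not known exactly. Their poses are not given: they have to be found in the camera images.
- station: Fixed cream open-top bottle tray, 190 (x) x 280 (y) mm. Origin on the table under the middle of its front edge; local +x points into the tray. Floor 30, walls 70 mm high. An aluminium beam spans the front: x 0 to 60 mm, top 80 mm above the table; the two catches stand on it at x 30, y +55 and -55 mm (which is where varies). The gate hangs before it, over a 4 mm sill plate (x -140 to 0).
- hinge (a point): The gate's upright hinge axis, at table height: station x -7, y -120 mm. The gate's panel reaches up to 66 mm above the table, with four small tongues to 81 mm.
- gate (a joint): Gate angle (rad): 0 shut, grows as it swings counter-clockwise seen from above (free end from station +y round to -x), stop at 1.5. A spring pulls it shut: 0.06 N m plus 0.2 N m/rad. A sprung ball on the sill (detent) is ridden over between 0.3 and 0.7 rad, up to about 8 N at the handle. The catches' hooks block the gate until both are squeezed.
- handle (a point): Point on the axis of the gate's handle, 110 mm above the table: a round upright black post, 16 mm diameter, from 48 to 138 mm above the table, on thin brackets reaching 60 mm. With the gate shut it lies at x -68, y +120 mm from point hinge along the station's axes (75 mm before the middle of the beam), and it moves round the hinge with the gate.
- catch_a: Catch with the spacer and ejector, squeezed first. Plate 60 x 60 x 4 mm, origin under its centre (80 mm above the table), axes as the station's. Two grey tabs, 28 (x) x 6 (y) mm, tops at z 42, at y -21 and +21: 48 mm over the outside as found, 16 mm fully squeezed. They slide together along y, 3 N friction each, and stay put. The spacer blocks them. Hook arms run forward at z 6 to 14.
- catch_b: The other catch, to be squeezed second: the same plate and tabs as catch_a, same origin and axes, but empty between the tabs and with no ejector.
- tab_a1 (a joint): Travel of catch_a's tab at local -y (m): 0 as found, grows towards the middle, stop at 0.016; the hook is clear from about 0.009.
- tab_a2 (a joint): The same for catch_a's tab at local +y, which moves towards -y.
- tab_b1 (a joint): The same for catch_b's tab at local -y.
- tab_b2 (a joint): The same for catch_b's tab at local +y.
- ejector (a joint): Travel of the ejector slide on catch_a (m): 0 out, grows when pushed along catch_a's local +x (into the tray), stop at 0.045. The spring takes 1.4 N at first and 3.2 N at the end and returns it. The spacer tips off the rear of the beam at about 0.036.
- thumb (a point): Centre of the front face of the ejector's upright grey thumb plate, the face to be pushed along catch_a's local +x. The plate is 26 mm wide (y), 8 mm thick and 36 mm high, from 98 to 134 mm above the table; its front face stands at catch_a local x -68 mm when out (38 mm in front of the beam).
- spacer: Loose white plastic transport spacer, 28 (x) x 32 (y) x 28 (z) mm, 30 g, origin at the centre of its underside. It sits on catch_a's plate between the tabs, and drops about 50 mm into the tray behind the beam when ejected.
- amber_1: Amber bottle standing loose in the tray's rear +y corner, 50 mm diameter, 110 mm tall, origin under its centre; leave it alone.
- amber_2: Amber bottle standing loose in the tray's rear -y corner, 50 mm diameter, 95 mm tall, origin under its centre; leave it alone.
- bottle_3: Amber bottle on the table beside the tray's +y side, 72 mm diameter, 150 mm tall, origin under its centre; leave it alone.
- beaker: Glass beaker on the table beside the tray's -y side, 68 mm diameter, 85 mm tall, origin under its centre; leave it alone.
- vial_tray: White compartment tray on the table, 100 x 130 x 35 mm, origin under its centre; leave it alone.
- jar: White lidded jar on the table, 60 mm diameter, 70 mm tall, origin under its centre; leave it alone.
- marker: Black marker lying on the table, 16 mm thick, 130 mm long along its x, origin under its centre; leave it alone.
There are look-alikes about, which are no part of the job. What is shaped like the spacer but orange or pink is not meant.

How it is judged:
By the outcome, as a careful person would: the job done as asked, in the order asked, and still so for the second after the job is handed in, while the arm keeps its last pose, push and grip.
It also fails if it takes over 69 s, if anything falls off the work surface, if the arm or the gripper's body presses on something with over 40 N, if the wrist force passes 120 N, or if a joint passes its speed limit or range.

### The arm

A 6-joint arm with a two-finger parallel gripper is mounted at the origin on the work surface. World frame = base frame: x ahead of the robot, y to its left, z up, the work surface at z = 0. Lengths are in m, angles in rad, forces in N, time in s.
With the tool pointing down it reaches from about 0.325 to 0.85 m from the base axis. Payload 4.4 kg.
Tool frame: the origin (TCP) lies midway between the tips of the shut fingers; the grasp point (between the pads) lies 19 mm behind it (arm.tcp_to_grasp is the distance from the TCP to the grasp point, in m); x points along the fingers, z is the direction in which the jaws open and shut, and the axes are right-handed (so a half turn about x gives the same grasp; the last joint's range is limited). The gripper opens to 94 mm and grips with 3 to 60 N. Pads are 16 mm wide; open, the fingers measure 119 mm over their backs; the gripper's body (75 mm by 177 mm) begins 78 mm behind the grasp point.
Start: joints at [1.19, 0.207, 1.542, -0, 1.393, -0.15], TCP at [0.131, 0.56, 0.205] pointing down, gripper open.
Joint ranges: [-2.73, 2.73], [-0.86, 2.22], [0.23, 2.46], [-1.11, 4.25], [0.08, 2.63], [-2.82, 2.82]. Speed limits (rad/s): [2.79, 2.79, 3.14, 3.14, 3.14, 3.14].

### API

Orientations are given as a unit quaternion [x, y, z, w].
In Python, from workcell import arm gives the robot as it stands.
- The arm moves only by the tool move_arm, never from a script. Its argument "motion" is text: rows parted by semicolons, each of 4 numbers parted by spaces: the shift along the world's x, y, z in m, then the turn about the world's z in units of 5 degrees (1.0 is 5 degrees). In form: tx ty tz spin; .... A call has exactly 8 rows; each row is the pose to reach, as a shift and turn from the pose measured when the call began; what a row does not reach only later rows make up. A row lasts 1/8 s, in which the tool goes at most 62.5 mm and 10.7 degrees, less where a joint would pass 70% of its speed; a pose out of reach is approached as far as the arm can. A call with a gripper value outside its range is refused whole. "hand" is the closure in counts, from 0 (fully open) to 255 (shut), set as the call begins (left out, the last holds). The fingers move at their own pace and stop on an object; "squeeze" is the grip in N (left out, the last holds). Time passes only in rows, so rows that repeat a pose let the fingers close, or fill a call up. It gives the time, the measured TCP pose, the force and the opening at its end, in the units of the state.
- arm.observe(): the state, without advancing time (a new reading comes with each control period).
- arm.snapshot(name): name is "scene" or "side" or "wrist"; returns a dict with "color" (480x640x3 uint8, blue, green, red), "depth" (480x640 float32, m along the optical axis (not along the pixel's ray), 0 where there is no reading), "mtx" (3x3 intrinsics, pixels), "position" and "orientation" of the camera in the world; the wrist camera has in their place "tool_from_camera" (4x4, takes a point from camera to tool coordinates, whose origin is the TCP and whose axes are the tool frame's). Camera axes: x right, y up, looking along -z (the intrinsics and any distortion apply to the point x, -y, -z); pixel columns grow to the right and rows downward; lengths in m; the calibration is good to about 2 mm. A picture is of the moment at which its call begins: read the wrist's pose just before it.
- arm.finish_job(): hands the job in, once; it reports no verdict.
The state is a dict: "clock": time; "joint_positions": joint angles; "dq": joint speeds; "joint_efforts": joint torques, N m; "ee_pos": TCP position; "eef_rot": TCP orientation; "contact_force": force on the tool from outside, world axes, zero at the start; "torque": the same for the moment, N m; "width": opening from 0.0 (shut) to 1.0 (fully open).
Only numpy, scipy, OpenCV 4.12 (cv2) and the standard library are available. Lean on these libraries where they do the work, as an engineer would, in place of code of your own. Each camera call takes 0.05 s, during which the arm holds its last target.

## Working session

There is one attempt and no reset: what is moved stays moved. The work goes in short steps, Python scripts to look and compute and a tool call to move; the robot and the scene stay as the last step left them, time stands still between calls to the robot, and variables do not carry over. Pictures are saved under pics/ and viewed, and the job is handed in when it is done.

Besides the shell and the picture viewer there is one more tool, called after "Emit:" in YAML: its name, and indented under it one key for each argument. move_arm: Moves the arm, as the interface text tells. Its arguments: {"type":"object","properties":{"motion":{"type":"string"},"hand":{"type":"number"},"squeeze":{"type":"number"}},"required":["motion"]}

```bash
mkdir -p pics; ls; python3 - <<'E'
from workcell import arm
import cv2,numpy as np
print(arm.observe())
for n in ["scene","side"]:
    s=arm.snapshot(n)
    cv2.imwrite(f"pics/{n}0.png",s["color"]); np.savez(f"{n}0.npz",**s)
    print(n,s["mtx"],s["position"],s["orientation"],[k for k in s])
s=arm.snapshot("wrist");cv2.imwrite("pics/wrist0.png",s["color"]);print(s["tool_from_camera"],s["mtx"])
E
```

```text
pics
{'clock': 0.0, 'joint_positions': array([ 1.19052955e+00,  2.07396070e-01,  1.54294381e+00, -5.25118874e-06,
        1.39348945e+00, -1.50493048e-01]), 'dq': array([ 0.00098153,  0.00043071,  0.00038814, -0.00241971, -0.00033762,
       -0.00010506]), 'joint_efforts': array([-1.31617806e-03, -3.70882130e+01, -2.81412184e+01,  6.97518094e-02,
        3.64163727e-02, -1.38074297e-04]), 'ee_pos': array([0.13066786, 0.55913172, 0.20430921]), 'eef_rot': array([-0.43978124,  0.55470582,  0.43899219,  0.55333514]), 'contact_force': array([0.43371695, 0.01291421, 0.05510891]), 'torque': array([-0.03152441, -0.02115709,  0.01651211]), 'width': 1.0009738523833258}
scene [[441.42504538   0.         310.53559576]
 [  0.         441.42504538 233.34415017]
 [  0.           0.           1.        ]] [1.24870643 0.31645371 0.96375497] [0.19255219 0.28628305 0.77857873 0.52419541] ['color', 'depth', 'mtx', 'position', 'orientation']
side [[595.32836687   0.         325.1760014 ]
 [  0.         595.32836687 239.57975831]
 [  0.           0.           1.        ]] [0.20447995 0.95014456 1.29781125] [-0.06637212  0.33303238  0.92630465 -0.16322954] ['color', 'depth', 'mtx', 'position', 'orientation']
[[ 2.36214323e-04  2.52624864e-01 -9.67564273e-01 -1.79644045e-01]
 [-1.74619936e-04  9.67564296e-01  2.52624827e-01  7.29217548e-02]
 [ 9.99999957e-01  1.09282409e-04  2.72665883e-04 -6.85151996e-04]
 [ 0.00000000e+00  0.00000000e+00  0.00000000e+00  1.00000000e+00]] [[369.10409686   0.         322.71954868]
 [  0.         369.10409686 239.3286267 ]
 [  0.           0.           1.        ]]
```

View pics/scene0.png

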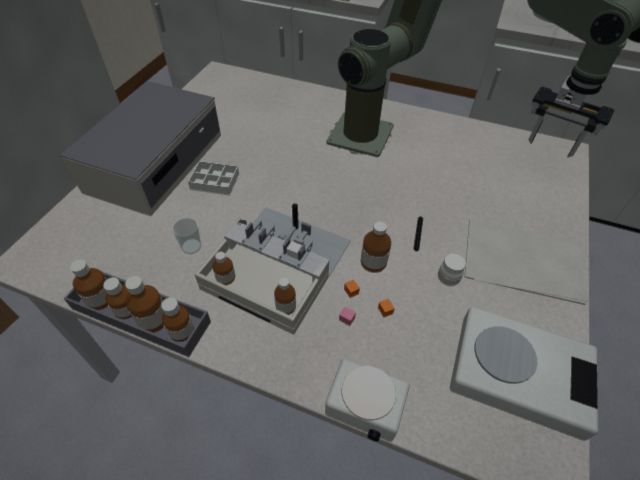

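View pics/side0.png

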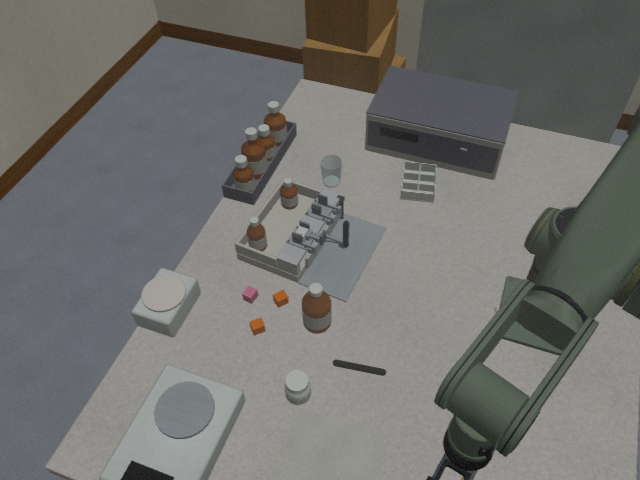

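View pics/wrist0.png

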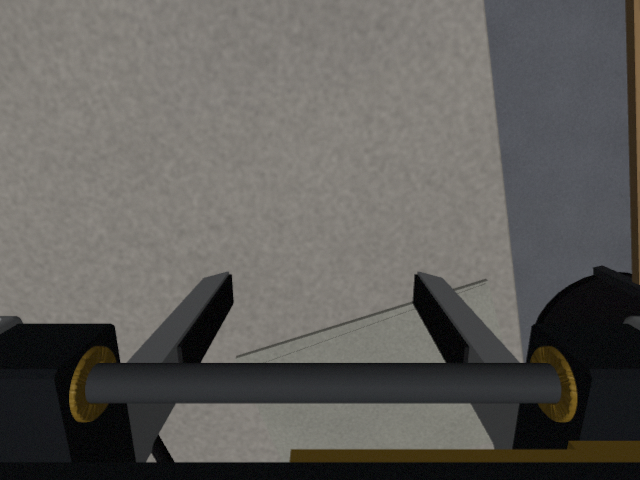

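```bash
cat > h.py <<'E'
import numpy as np,cv2
from scipy.spatial.transform import Rotation as R
def cloud(s):
    d=s["depth"];m=s["mtx"];h,w=d.shape
    u,v=np.meshgrid(np.arange(w),np.arange(h))
    p=np.stack([(u-m[0,2])/m[0,0]*d,-(v-m[1,2])/m[1,1]*d,-d],-1)
    if "position" in s: Rm=R.from_quat(s["orientation"]).as_matrix();t=s["position"]
    else: Rm,t=s["T"][:3,:3],s["T"][:3,3]
    P=p@Rm.T+t; P[d==0]=np.nan
    return P
def proj(s,X):
    if "position" in s: Rm=R.from_quat(s["orientation"]).as_matrix();t=s["position"]
    else: Rm,t=s["T"][:3,:3],s["T"][:3,3]
    c=(np.atleast_2d(X)-t)@Rm; m=s["mtx"]
    return np.stack([m[0,0]*c[:,0]/-c[:,2]+m[0,2],-m[1,1]*c[:,1]/-c[:,2]*1+m[1,2]],-1)
def wrist(arm):
    o=arm.observe(); s=dict(arm.snapshot("wrist"))
    T=np.eye(4);T[:3,:3]=R.from_quat(o["eef_rot"]).as_matrix();T[:3,3]=o["ee_pos"]
    s["T"]=T@s["tool_from_camera"]; return s
E
python3 - <<'E'
from h import *
a=dict(np.load("scene0.npz"));b=dict(np.load("side0.npz"))
cv2.imwrite("pics/c1.png",cv2.resize(a["color"][190:340,180:360],None,fx=4,fy=4,interpolation=2)[:600,:800])
cv2.imwrite("pics/c2.png",cv2.resize(b["color"][165:305,225:395],None,fx=4,fy=4,interpolation=2))
for n,s in (("scene",a),("side",b)):
    P=cloud(s)
    z=P[...,2]
    print(n,np.nanmedian(z))
    # plan: top-down height map
    np.save(n+"P.npy",P)
A=np.concatenate([np.load("sceneP.npy").reshape(-1,3),np.load("sideP.npy").reshape(-1,3)])
C=np.concatenate([a["color"].reshape(-1,3),b["color"].reshape(-1,3)])
g=~np.isnan(A[:,0]);A=A[g];C=C[g]
# top down map, 1.5mm/pixel x 0.3..0.95, y -0.3..0.4
im=np.zeros((450,470,3),np.uint8)
o=np.argsort(A[:,2])
A=A[o];C=C[o]
i=((A[:,0]-.3)/.0015).astype(int);j=((.35-A[:,1])/.0015).astype(int)
k=(i>=0)&(i<450)&(j>=0)&(j<470)
h=np.clip(A[:,2]/.15*255,0,255).astype(np.uint8)
im2=np.zeros((450,470),np.uint8)
im[449-i[k],j[k]]=C[k];im2[449-i[k],j[k]]=h[k]
cv2.imwrite("pics/top.png",im)
E
```

```text
scene 0.0003871863605698911
side -0.001211179588842315
```

View pics/c1.png

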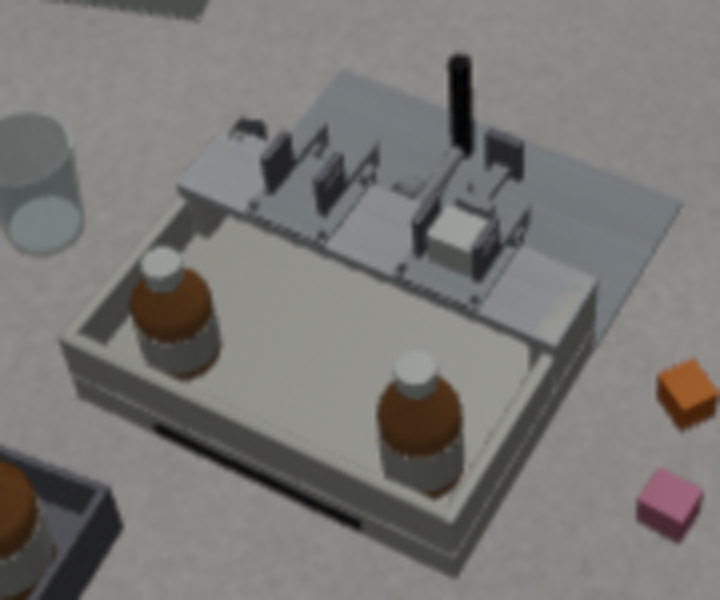

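View pics/c2.png

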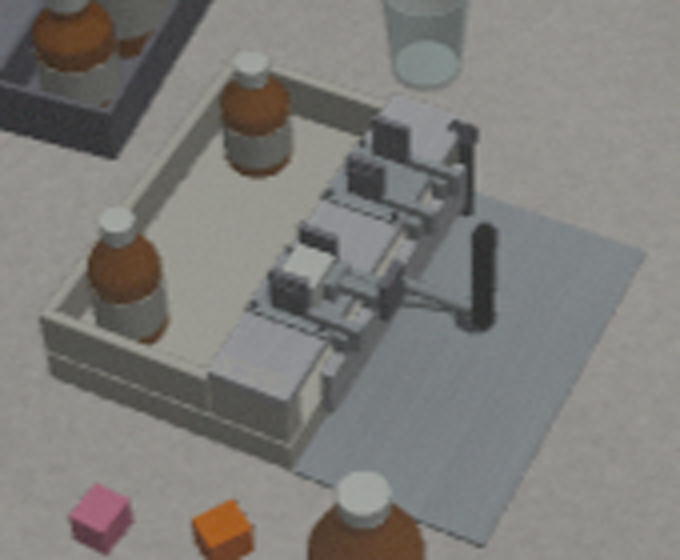

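View pics/top.png

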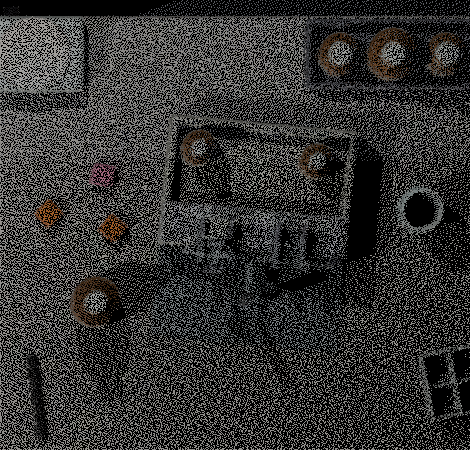

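```bash
cat > fit.py <<'E'
from h import *
from scipy.optimize import minimize,least_squares
def fit_from(P,p0=(0.605,0.04,-0.07)):
    # beam top plane points z 0.076..0.084 + wall rim z .066-.074: box score
    A=P.reshape(-1,3);A=A[~np.isnan(A[:,0])]
    def loc(p):
        c,s=np.cos(p[2]),np.sin(p[2]);d=A[:,:2]-p[:2]
        return np.c_[d@[c,s],d@[-s,c],A[:,2]]
    return A,loc
E
python3 - <<'E'
from fit import *
for n in ("scene","side"):
    P=np.load(n+"P.npy");A=P.reshape(-1,3);A=A[~np.isnan(A[:,0])]
    # all points above 20mm in region
    k=(A[:,2]>.055)&(A[:,2]<.0835)&(A[:,0]>.55)&(A[:,0]<.8)&(A[:,1]>-.19)&(A[:,1]<.13)
    B=A[k]
    print(n,len(B),cv2.minAreaRect(B[:,:2].astype(np.float32)*1000))
    k2=(B[:,2]>.0765)
    r=cv2.minAreaRect(B[k2][:,:2].astype(np.float32)*1000);print(r)
    # beam-top height
    print(np.median(B[k2][:,2]))
    # model score
    def cost(p):
        c,s=np.cos(p[2]),np.sin(p[2]);d=B[:,:2]-p[:2];x=d@[c,s];y=d@[-s,c]
        # signed dist to union: beam rect 0..60 x +-140 ; walls: outer boundary
        out=np.maximum.reduce([-x,x-.19,abs(y)-.14])
        return np.mean(np.minimum(np.maximum(out,0),.01)), x,y
    # rim points only: distance to outer box boundary for outermost: use profile edges
    p=np.array([.61,.0,-.07])
    best=None
    from scipy.optimize import minimize
    def f(q):
        c,s=np.cos(q[2]),np.sin(q[2]);d=B[:,:2]-q[:2];x=d@[c,s];y=d@[-s,c]
        k=(x>.065)
        dd=np.minimum.reduce([abs(x-.187),abs(abs(y)-.137)])
        return np.mean(np.minimum(dd[k],.012)**2)*1e6
    for x0 in (.59,.60,.61,.62):
      for y0 in (-.05,-.03,-.01):
        r=minimize(f,[x0,y0,-.07],method="Nelder-Mead",options=dict(initial_simplex=[[x0,y0,-.07],[x0+.01,y0,-.07],[x0,y0+.01,-.07],[x0,y0,-.03]],xatol=1e-5))
        if best is None or r.fun<best.fun: best=r
    print(best.x,best.fun)
E
```

```text
scene 2958 ((670.7377319335938, -36.80357360839844), (282.22705078125, 241.47796630859375), 84.58463287353516)
((674.2860717773438, -36.84642028808594), (281.19580078125, 193.84722900390625), 84.23184967041016)
0.08075200550788597
[ 0.60048343 -0.0282644  -0.09379217] 38.238683659123105
side 2350 ((670.5411376953125, -32.7869873046875), (286.0655517578125, 241.47096252441406), 83.81724548339844)
((665.669677734375, -30.802230834960938), (284.8842468261719, 183.7484893798828), 85.15288543701172)
0.08007608512973752
[ 0.5938731  -0.02424314 -0.09790005] 50.317962937175196
```

```bash
cat > ov.py <<'E'
from h import *
def L2W(p,X):
    X=np.atleast_2d(X).astype(float);c,s=np.cos(p[2]),np.sin(p[2])
    return np.c_[p[0]+c*X[:,0]-s*X[:,1],p[1]+s*X[:,0]+c*X[:,1],X[:,2]]
def wire():
    E=[]
    def poly(q,close=True):
        q=[np.array(a,float)/1000 for a in q]
        for i in range(len(q)-(not close)): E.append((q[i],q[(i+1)%len(q)]))
    poly([(0,-140,70),(190,-140,70),(190,140,70),(0,140,70)])
    poly([(0,-140,80),(60,-140,80),(60,140,80),(0,140,80)])
    poly([(0,-140,4),(-140,-140,4),(-140,140,4),(0,140,4)])
    for yc in (55,-55):
        poly([(0,yc-30,84),(60,yc-30,84),(60,yc+30,84),(0,yc+30,84)])
        for y in (-21,21):
            poly([(16,yc+y-3,122),(44,yc+y-3,122),(44,yc+y+3,122),(16,yc+y+3,122)])
    poly([(-75,-8,138),(-67,0,138),(-75,8,138),(-83,0,138)]); poly([(-75,0,48),(-75,0,138)],False)
    yc=55
    poly([(-38,yc-13,98),(-38,yc+13,98),(-38,yc+13,134),(-38,yc-13,134)])
    return E
def draw(s,p,box,f,name,dx=0):
    u0,v0,u1,v1=box
    im=cv2.resize(s["color"][v0:v1,u0:u1],None,fx=f,fy=f,interpolation=2)
    for a,b in wire():
        q=(proj(s,L2W(p,[a,b]))+.5-[u0,v0])*f-.5
        if np.all(np.isfinite(q)) and np.all(abs(q)<5000): cv2.line(im,*[tuple(int(round(t)) for t in r) for r in q],(0,255,0),1)
    cv2.imwrite(name,im)
E
python3 - <<'E'
from ov import *
a=dict(np.load("scene0.npz"));b=dict(np.load("side0.npz"))
p=(.600,-.027,-.095)
draw(a,p,(180,190,360,340),4,"pics/o1.png");draw(b,p,(225,165,395,305),4,"pics/o2.png")
E
```

```text
(no output)
```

View pics/o1.png

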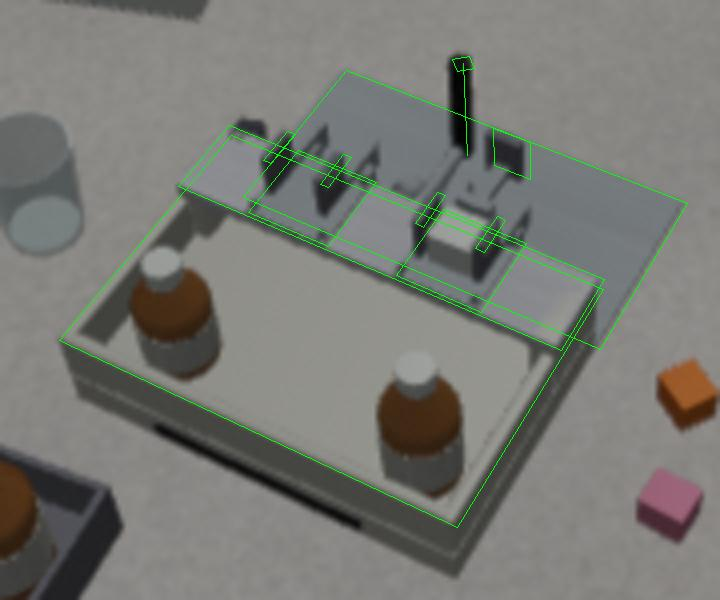

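View pics/o2.png

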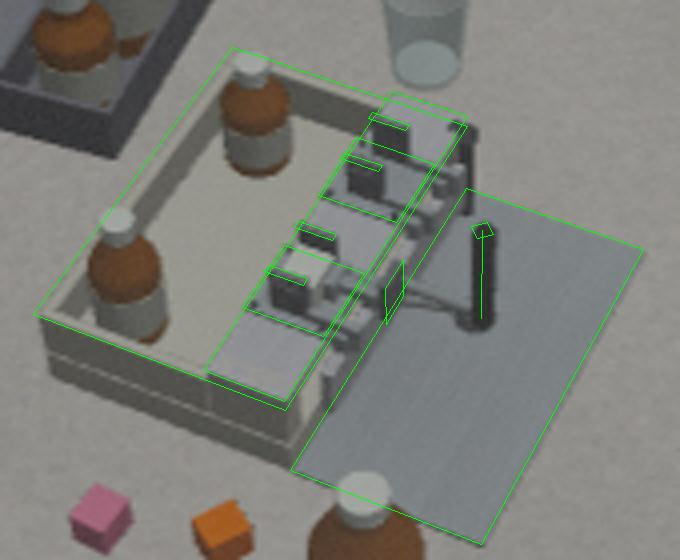

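```bash
python3 - <<'E'
from ov import *
from workcell import arm
o=arm.observe();M=R.from_quat(o["eef_rot"]).as_matrix();print(M.round(3)); 
for c in (2,1): print(np.degrees(np.arctan2(M[1,c],M[0,c])))
p=(.600,-.027,-.095)
for n,x in dict(thumb=(-38,55,116),prepush=(-66,55,110),end=(-1,55,110),a=(30,55,100),b=(30,-55,100),handle=(-75,0,110),hinge=(-7,-120,0)).items(): print(n,L2W(p,np.array(x)/1000).round(4))
E
```

```text
[[-0.001 -0.974  0.228]
 [-0.002  0.228  0.974]
 [-1.     0.    -0.002]]
76.83267096158303
166.83264544757677
thumb [[0.5674 0.0314 0.116 ]]
prepush [[0.5395 0.034  0.11  ]]
end [[0.6042 0.0278 0.11  ]]
a [[0.6351 0.0249 0.1   ]]
b [[ 0.6246 -0.0846  0.1   ]]
handle [[ 0.5253 -0.0199  0.11  ]]
hinge [[ 0.5816 -0.1458  0.    ]]
```

Emit:
move_arm:
  motion: "0.04 -0.05 0.02 0.2; 0.075 -0.1 0.04 0.4; 0.11 -0.145 0.05 0.6; 0.145 -0.19 0.05 0.8; 0.18 -0.235 0.05 1; 0.215 -0.28 0.05 1.2; 0.25 -0.325 0.05 1.4; 0.28 -0.37 0.05 1.6"
  hand: 0

```text
clock: 1.15
ee_pos: [0.4116, 0.1876, 0.2544]
eef_rot: [-0.477, 0.522, 0.477, 0.522]
contact_force: [0.1, 0.5, 0.3]
width: 0.996
```

Emit:
move_arm:
  motion: "0.03 -0.04 0 0; 0.06 -0.08 0 0; 0.09 -0.12 0 0; 0.11 -0.16 0 0; 0.12 -0.16 0 0; 0.12 -0.16 0 0; 0.12 -0.16 0 0; 0.12 -0.16 0 0"

```text
clock: 2.15
ee_pos: [0.531, 0.0287, 0.2545]
eef_rot: [-0.478, 0.522, 0.477, 0.521]
contact_force: [0.6, 0.8, 0.6]
width: 1.002
```

```bash
cat > w.py <<'E'
import sys
from ov import *
from workcell import arm
def shot(k,p=(.600,-.027,-.095)):
    s=wrist(arm);np.savez(f"w{k}.npz",**s);o=arm.observe()
    M=R.from_quat(o["eef_rot"]).as_matrix()
    print(o["clock"],o["ee_pos"].round(4),"jaw",np.degrees(np.arctan2(M[1,2],M[0,2])).round(2),"F",o["contact_force"].round(2),"w",round(o["width"],3),"tilt",M[2].round(3))
    cv2.imwrite(f"pics/w{k}.png",s["color"]);draw(s,p,(0,0,640,480),1,f"pics/wo{k}.png");return s
if __name__=="__main__": shot(sys.argv[1])
E
python3 w.py 1
```

```text
2.2 [0.5311 0.0286 0.2546] jaw 84.94 F [-0.63 -0.64 -0.4 ] w 0.998 tilt [-1.     0.    -0.001]
```

View pics/wo1.png

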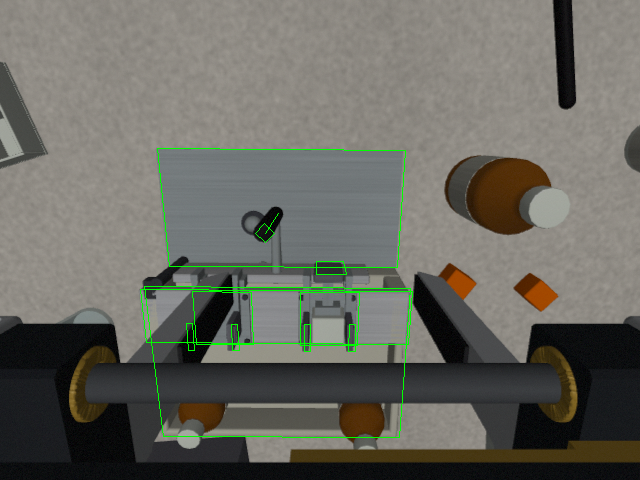

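```bash
python3 - <<'E'
from ov import *
s=dict(np.load("w1.npz"))
draw(s,(.600,-.027,-.095),(140,195,420,360),3 and 2.8571 and 3,"pics/z.png")
im=cv2.imread("pics/z.png");print(im.shape)
cv2.imwrite("pics/z1.png",im[:, :800]);cv2.imwrite("pics/z2.png",cv2.resize(s["color"][195:360,140:406],None,fx=3,fy=3,interpolation=2))
E
```

```text
(495, 840, 3)
```

View pics/z1.png

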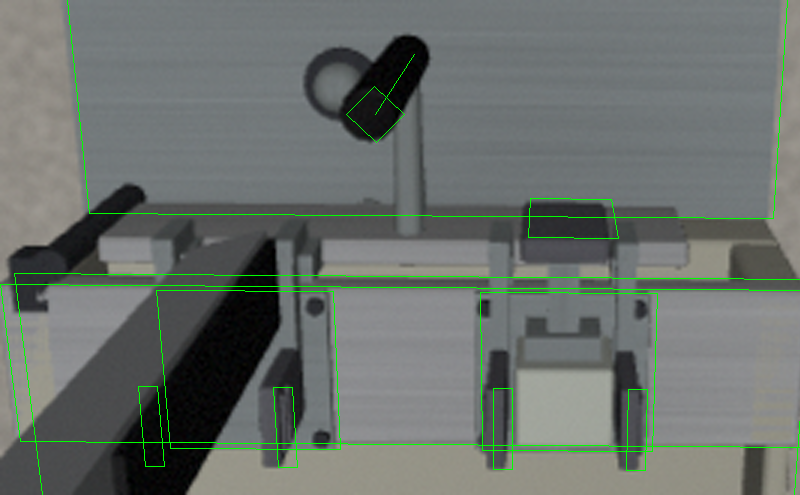

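View pics/z2.png

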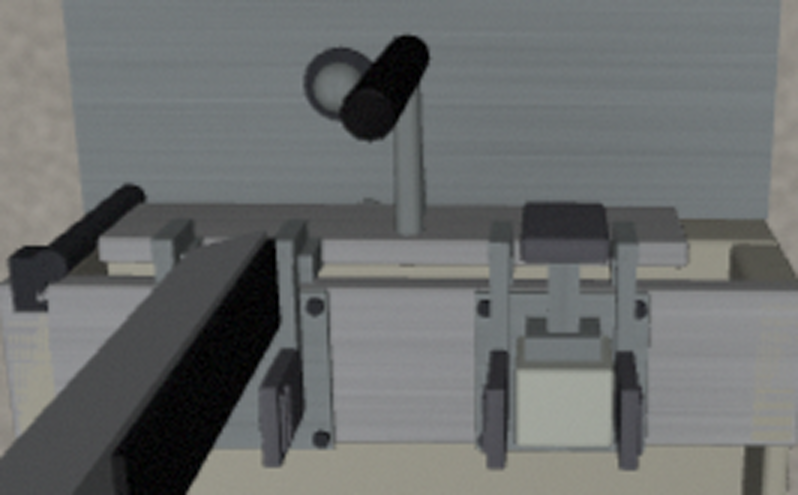

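```bash
python3 - <<'E'
from ov import *
from scipy.optimize import least_squares
s=dict(np.load("w1.npz"))
pts=[((475,291),(0,25,84)),((647,292),(0,85,84)),((647,446),(60,85,84)),((329,290),(0,-25,84)),((329,447),(60,-25,84)),
((522,235),(-38,42,134)),((607,235),(-38,68,134)),((370,114),(-75,0,138)),
((496,467),(44,34,122)),((629,467),(44,76,122)),((272,465),(44,-34,122)),
((85,213),(0,-140,4)),((771,219),(0,140,4))]
I=np.array([a for a,b in pts],float)/3+[140-1/3,195-1/3];X=np.array([b for a,b in pts])/1000
for idx in (range(13),range(11)):
    idx=list(idx)
    f=lambda p:(proj(s,L2W(p,X[idx]))-I[idx]).ravel()
    r=least_squares(f,[.6,-.027,-.095],loss="soft_l1");print(r.x,r.cost);print(f(r.x).reshape(-1,2).round(1).tolist())
p=r.x
draw(s,p,(140,195,406,360),3,"pics/z3.png")
a=dict(np.load("scene0.npz"));b=dict(np.load("side0.npz"))
draw(a,p,(180,190,360,340),4,"pics/o1.png");draw(b,p,(225,165,395,305),4,"pics/o2.png")
E
```

```text
[ 0.59920655 -0.02901264 -0.09637748] 7.1671814561412495
[[-0.3, -0.2], [1.3, -0.0], [-0.5, 1.4], [-0.7, -0.2], [1.7, 0.2], [-0.5, 0.1], [1.4, 0.4], [-0.8, -0.7], [-0.1, 0.1], [-0.1, 0.4], [2.9, 0.1], [-0.3, -0.6], [-0.9, -0.8]]
[ 0.59907589 -0.02912321 -0.09704734] 6.212363384548586
[[-0.4, -0.3], [1.2, -0.1], [-0.6, 1.4], [-0.9, -0.4], [1.5, 0.1], [-0.6, 0.0], [1.2, 0.3], [-0.9, -0.8], [-0.2, -0.0], [-0.3, 0.3], [2.7, 0.0]]
```

View pics/z3.png

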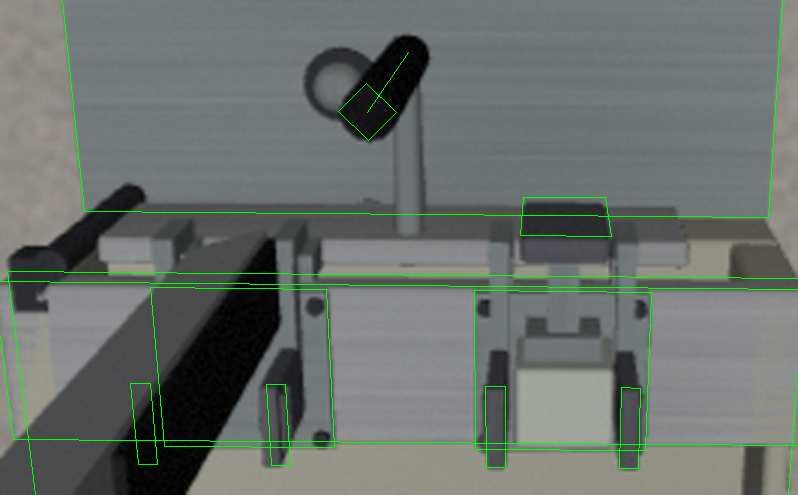

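View pics/o2.png

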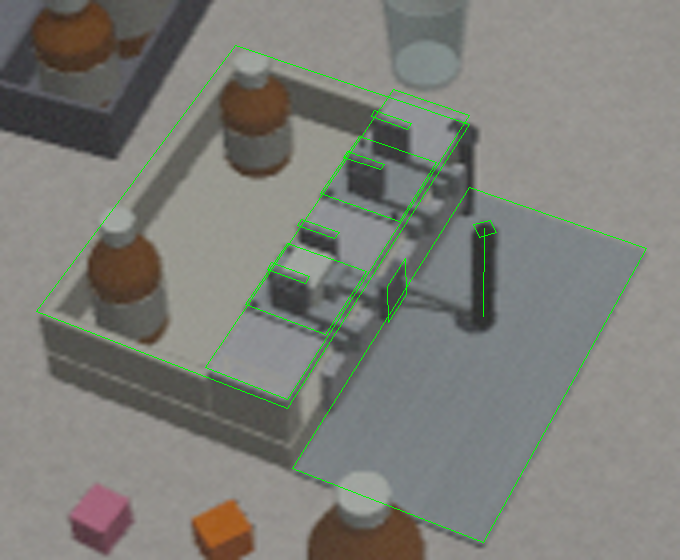

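```bash
python3 - <<'E'
from ov import *
p=(.5991,-.029,-.098)
for n,x in dict(thumb=(-38,55,116),prepush=(-62,55,110),contact=(-46,55,110),end=(-1,55,110),a=(30,55,100),b=(30,-55,100),handle=(-75,0,110),hinge=(-7,-120,0)).items(): print(n,L2W(p,np.array(x)/1000).round(4))
E
```

```text
thumb [[0.5667 0.0295 0.116 ]]
prepush [[0.5428 0.0318 0.11  ]]
contact [[0.5587 0.0302 0.11  ]]
end [[0.6035 0.0258 0.11  ]]
a [[0.6343 0.0228 0.1   ]]
b [[ 0.6236 -0.0867  0.1   ]]
handle [[ 0.5245 -0.0217  0.11  ]]
hinge [[ 0.5804 -0.1477  0.    ]]
```

Emit:
move_arm:
  motion: "0.005 0.003 0 -0.1; 0.005 0.003 0 -0.1; 0.005 0.003 0 -0.1; 0.007 0.003 -0.03 -0.1; 0.007 0.003 -0.07 -0.1; 0.007 0.003 -0.11 -0.1; 0.007 0.003 -0.145 -0.1; 0.007 0.003 -0.145 -0.1"
  hand: 255
  squeeze: 20

```text
clock: 3.2
ee_pos: [0.5351, 0.0318, 0.1065]
eef_rot: [-0.473, 0.526, 0.477, 0.522]
contact_force: [-0.7, 0.2, 0.2]
width: 0.182
```

```bash
python3 w.py 2
```

```text
3.25 [0.5372 0.0316 0.1088] jaw 84.43 F [ 0.96 -0.69  1.47] w 0.146 tilt [-1.     0.003 -0.002]
```

View pics/w2.png

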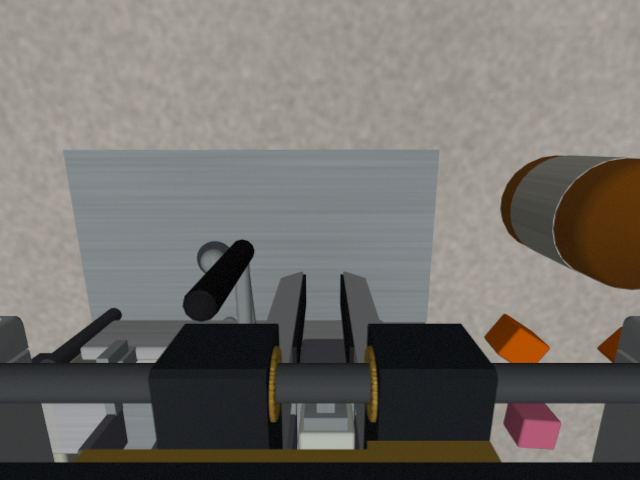

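Emit:
move_arm:
  motion: "0 0 0 0; 0 0 0 0; 0.006 -0.001 0 0; 0.012 -0.001 0 0; 0.018 -0.002 0 0; 0.024 -0.002 0 0; 0.030 -0.003 0 0; 0.036 -0.004 0 0"

```text
clock: 4.25
ee_pos: [0.573, 0.0281, 0.1085]
eef_rot: [-0.474, 0.525, 0.476, 0.523]
contact_force: [-2.4, 1.7, 0.5]
width: 0.008
```

```bash
python3 w.py 3
```

```text
4.3 [0.5738 0.0278 0.1085] jaw 84.43 F [-1.18  1.97  0.59] w 0.008 tilt [-1.     0.003 -0.001]
```

View pics/w3.png

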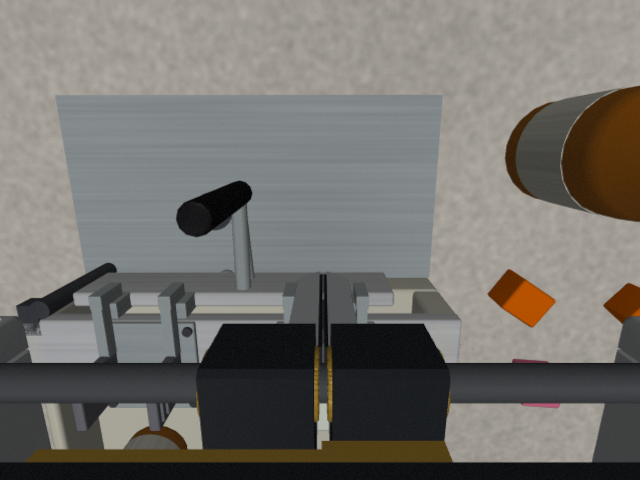

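Contact about as predicted (force -1.5 to -2.4 N in x). Push on.

Emit:
move_arm:
  motion: "0.004 0 0 0; 0.008 -0.001 0 0; 0.012 -0.001 0 0; 0.016 -0.002 0 0; 0.02 -0.002 0 0; 0.024 -0.002 0 0; 0.027 -0.003 0 0; 0.027 -0.003 0 0"

```text
clock: 5.3
ee_pos: [0.6009, 0.025, 0.1084]
eef_rot: [-0.474, 0.525, 0.476, 0.523]
contact_force: [-3.3, 1.2, 0.3]
width: 0.002
```

Emit:
move_arm:
  motion: "0.001 0 0 0; 0.002 0 0 0; 0.003 0 0 0; 0.004 0 0 0; 0.004 0 0 0; 0.004 0 0 0; 0.004 0 0 0; 0.004 0 0 0"

```text
clock: 6.3
ee_pos: [0.6025, 0.0249, 0.1084]
eef_rot: [-0.473, 0.526, 0.477, 0.521]
contact_force: [-8.8, 0.7, 4.8]
width: 0.005
```

```bash
python3 w.py 4; python3 - <<'E'
from workcell import arm
import cv2
for n,b in (("scene",(180,190,360,340)),("side",(225,165,395,305))):
    s=arm.snapshot(n);cv2.imwrite(f"pics/{n}1.png",cv2.resize(s["color"][b[1]:b[3],b[0]:b[2]],None,fx=4,fy=4,interpolation=2))
print(arm.observe()["contact_force"])
E
```

```text
6.35 [0.6025 0.0249 0.1084] jaw 84.44 F [-9.21  1.39  4.41] w 0.002 tilt [-1.     0.009 -0.001]
[-8.56253064  0.57756282  4.43358007]
```

View pics/scene1.png

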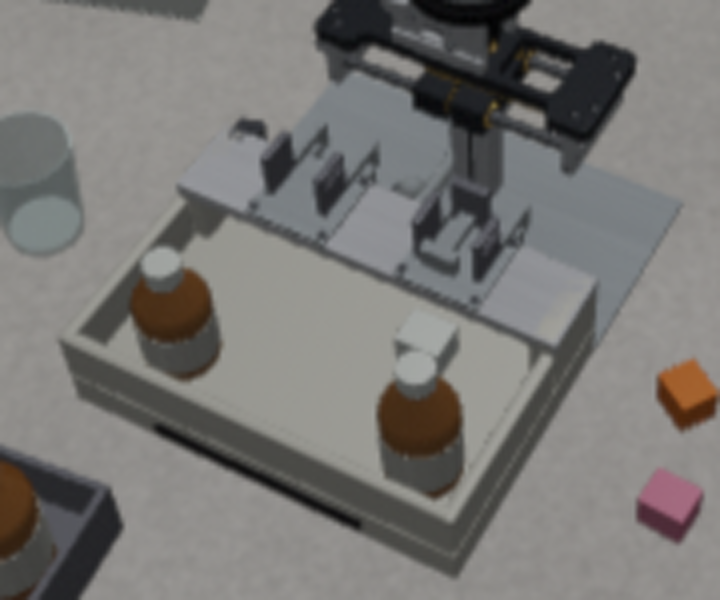

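View pics/w4.png

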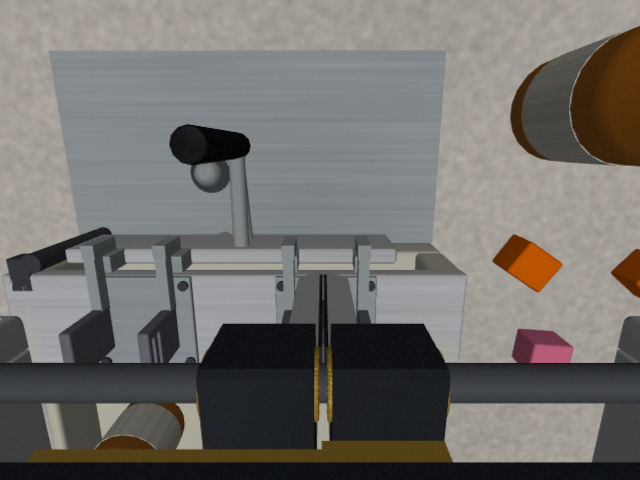

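Emit:
move_arm:
  motion: "-0.02 0.002 0 0; -0.04 0.004 0 0; -0.06 0.005 0 0; -0.065 0.005 0.03 0; -0.055 0.005 0.07 0; -0.035 0.003 0.1 0; -0.02 0 0.1 0; -0.02 0 0.1 0"
  hand: 255

```text
clock: 7.45
ee_pos: [0.5846, 0.0242, 0.2095]
eef_rot: [-0.474, 0.525, 0.476, 0.522]
contact_force: [0.1, -0.2, 0.1]
width: 0.007
```

Emit:
move_arm:
  motion: "0.02 0 0 0; 0.03 0 0 0; 0.04 0 0 0; 0.05 0 0 0; 0.05 0 0 0; 0.05 0 0 0; 0.05 0 0 0; 0.05 0 0 0"
  hand: 0

```text
clock: 8.45
ee_pos: [0.6345, 0.0242, 0.2096]
eef_rot: [-0.474, 0.525, 0.476, 0.522]
contact_force: [-0.3, -0.1, -0.1]
width: 0.822
```

```bash
python3 w.py 5
```

```text
8.5 [0.6345 0.0242 0.2096] jaw 84.4 F [-0.71  0.18  0.18] w 0.861 tilt [-1.     0.004 -0.002]
```

View pics/w5.png

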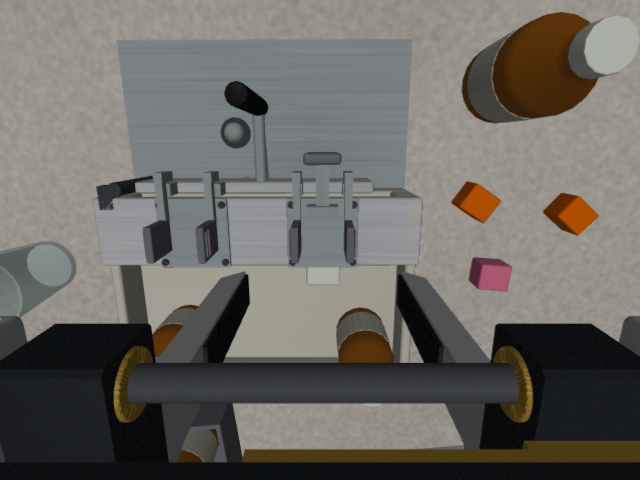

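```bash
python3 - <<'E'
from ov import *
s=dict(np.load("w5.npz"))
draw(s,(.5991,-.029,-.098),(230,140,430,280),4,"pics/z4.png")
draw(s,(.5991,-.029,-.098),(90,140,290,280),4,"pics/z5.png")
E
```

```text
(no output)
```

View pics/z4.png

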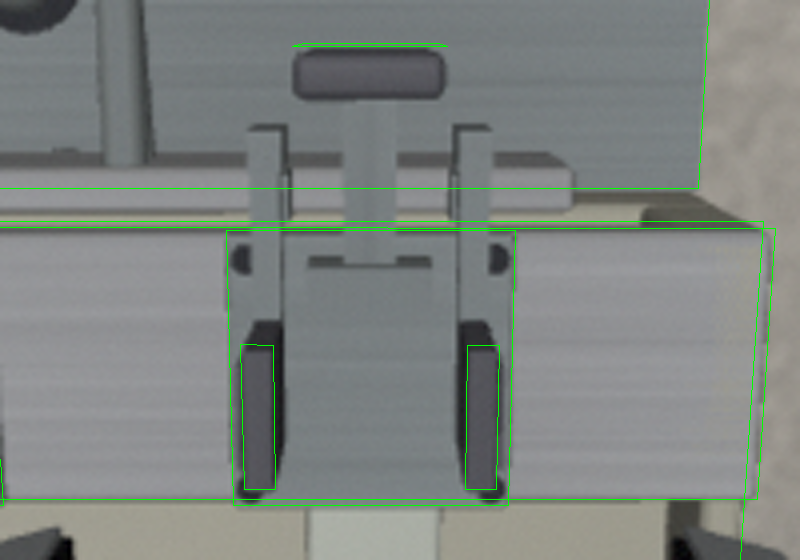

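View pics/z5.png

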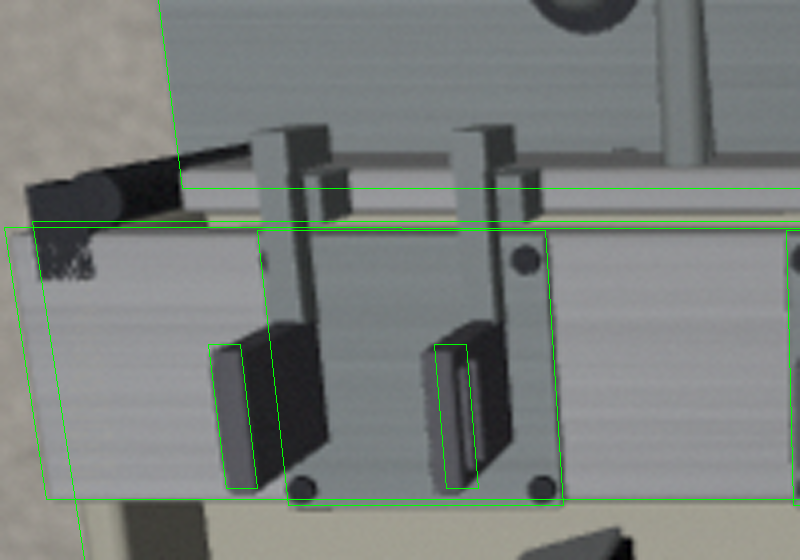

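Emit:
move_arm:
  motion: "0 -0.0015 0 0; 0 -0.0015 -0.02 0; 0 -0.0015 -0.05 0; 0 -0.0015 -0.08 0; 0 -0.0015 -0.1 0; 0 -0.0015 -0.112 0; 0 -0.0015 -0.112 0; 0 -0.0015 -0.112 0"

```text
clock: 9.5
ee_pos: [0.6355, 0.0226, 0.0989]
eef_rot: [-0.475, 0.525, 0.475, 0.523]
contact_force: [-0.6, -0.2, 0.1]
width: 0.999
```

```bash
python3 w.py 6
```

```text
9.55 [0.6357 0.0226 0.0991] jaw 84.4 F [0.82 1.3  0.2 ] w 1.001 tilt [-1.     0.001 -0.002]
```

View pics/w6.png

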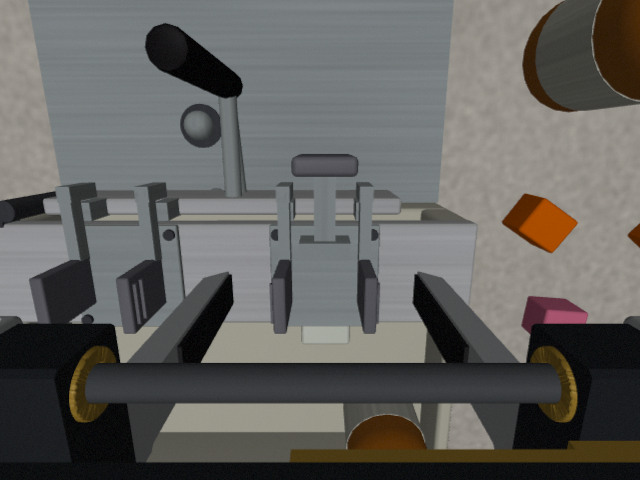

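Emit:
move_arm:
  motion: "0 0 0 0; 0 0 0 0; 0 0 0 0; 0 0 0 0; 0 0 0 0; 0 0 0 0; 0 0 0 0; 0 0 0 0"
  hand: 255
  squeeze: 25

```text
clock: 10.55
ee_pos: [0.6356, 0.0225, 0.099]
eef_rot: [-0.475, 0.525, 0.475, 0.523]
contact_force: [0.3, 0.0, 0.0]
width: 0.183
```

Emit:
move_arm:
  motion: "0 0 0 0; 0 0 0 0; 0 0 0 0; 0 0 0 0; 0 0 0 0; 0 0 0 0; 0 0 0 0; 0 0 0 0"

```text
clock: 11.55
ee_pos: [0.6357, 0.0234, 0.099]
eef_rot: [-0.475, 0.524, 0.475, 0.523]
contact_force: [0.4, 5.4, 0.3]
width: 0.159
```

```bash
python3 w.py 7
```

```text
11.6 [0.6357 0.0234 0.099 ] jaw 84.41 F [ 0.67  6.15 -0.34] w 0.158 tilt [-1.     0.001 -0.   ]
```

View pics/w7.png

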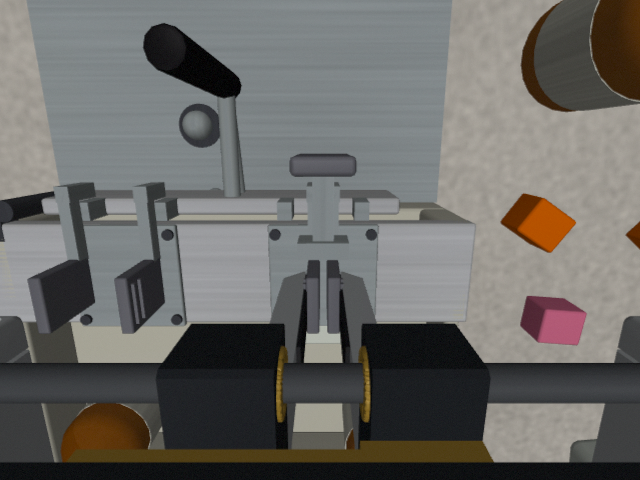

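Emit:
move_arm:
  motion: "0 0.0005 0 0; 0 0.001 0 0; 0 0.001 0 0; 0 0.001 0 0; 0 0.001 0 0; 0 0.001 0 0; 0 0.001 0 0; 0 0.001 0 0"
  squeeze: 40

```text
clock: 12.6
ee_pos: [0.6357, 0.0235, 0.0991]
eef_rot: [-0.475, 0.525, 0.475, 0.523]
contact_force: [0.3, -4.2, 0.3]
width: 0.156
```

Emit:
move_arm:
  motion: "0 0 0 0; 0 0 0 0; 0 0 0 0; 0 0 0 0; 0 0 0 0; 0 0 0.02 0; 0 0 0.05 0; 0 0 0.06 0"
  hand: 0
  squeeze: 25

```text
clock: 13.6
ee_pos: [0.6378, 0.0233, 0.1631]
eef_rot: [-0.477, 0.523, 0.473, 0.525]
contact_force: [0.1, 0.5, 0.9]
width: 0.969
```

Emit:
move_arm:
  motion: "0 -0.03 0.02 0; -0.005 -0.07 0.02 0; -0.01 -0.11 0.02 0; -0.011 -0.1095 0 0; -0.011 -0.1095 -0.03 0; -0.011 -0.1095 -0.05 0; -0.011 -0.1095 -0.06 0; -0.011 -0.1095 -0.06 0"

```text
clock: 14.6
ee_pos: [0.6265, -0.0859, 0.1024]
eef_rot: [-0.476, 0.523, 0.474, 0.524]
contact_force: [-0.3, -0.1, 0.3]
width: 1.002
```

```bash
python3 w.py 8
```

```text
14.65 [ 0.6272 -0.0861  0.1034] jaw 84.42 F [ 0.08 -0.63 -0.12] w 0.998 tilt [-1.    -0.005 -0.002]
```

View pics/w8.png

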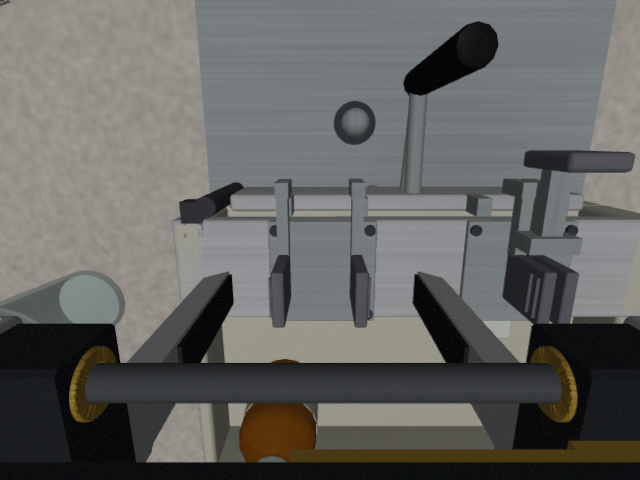

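Emit:
move_arm:
  motion: "-0.002 0 -0.004 0; -0.002 0 -0.004 0; -0.002 0 -0.004 0; -0.002 0 -0.004 0; -0.002 0 -0.004 0; -0.002 0 -0.004 0; -0.002 0 -0.004 0; -0.002 0 -0.004 0"
  hand: 255
  squeeze: 25

```text
clock: 15.65
ee_pos: [0.6253, -0.086, 0.0995]
eef_rot: [-0.477, 0.523, 0.473, 0.525]
contact_force: [0.3, -0.5, 0.6]
width: 0.186
```

Emit:
move_arm:
  motion: "0 0 0 0; 0 0 0 0; 0 0 0 0; 0 0 0 0; 0 0 0 0; 0 0 0 0; 0 0 0 0; 0 0 0 0"
  squeeze: 40

```text
clock: 16.65
ee_pos: [0.6253, -0.0861, 0.0995]
eef_rot: [-0.477, 0.523, 0.473, 0.525]
contact_force: [-0.4, -1.2, 0.7]
width: 0.153
```

```bash
python3 w.py 9
```

```text
16.7 [ 0.6253 -0.0861  0.0995] jaw 84.42 F [-0.44 -0.92  0.99] w 0.152 tilt [-1.    -0.006 -0.002]
```

View pics/w9.png

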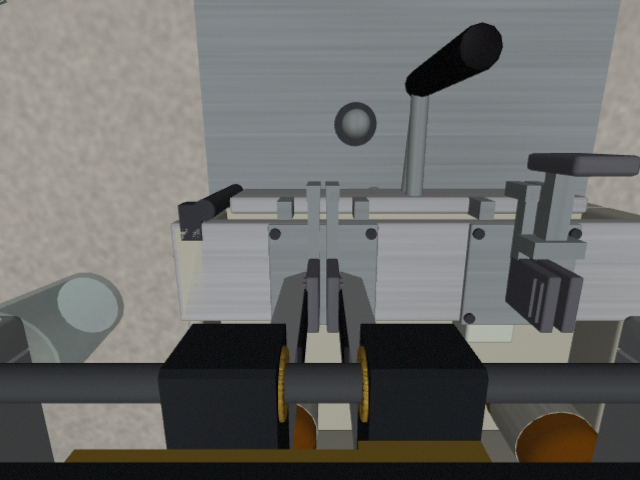

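Emit:
move_arm:
  motion: "0 0 0 0; 0 0 0 0; 0 0 0 0; 0 0 0 0; 0 0 0.03 0; 0 0 0.06 0; 0 0 0.085 0; 0 0 0.085 0"
  hand: 90
  squeeze: 30

```text
clock: 17.7
ee_pos: [0.6272, -0.0865, 0.1874]
eef_rot: [-0.479, 0.522, 0.471, 0.526]
contact_force: [-0.1, -0.3, -0.3]
width: 0.648
```

Emit:
move_arm:
  motion: "-0.02 0.015 0 0; -0.04 0.03 0 0; -0.06 0.04 0 0; -0.08 0.052 0 0; -0.101 0.065 0 0; -0.101 0.065 0 0; -0.101 0.065 0 0; -0.101 0.065 0 0"

```text
clock: 18.7
ee_pos: [0.5268, -0.022, 0.187]
eef_rot: [-0.479, 0.522, 0.471, 0.526]
contact_force: [-0.7, -0.5, -0.8]
width: 0.647
```

```bash
python3 w.py 10
```

```text
18.75 [ 0.5268 -0.022   0.1871] jaw 84.4 F [-0.27  0.4   0.13] w 0.65 tilt [-1.    -0.011 -0.003]
```

View pics/wo10.png

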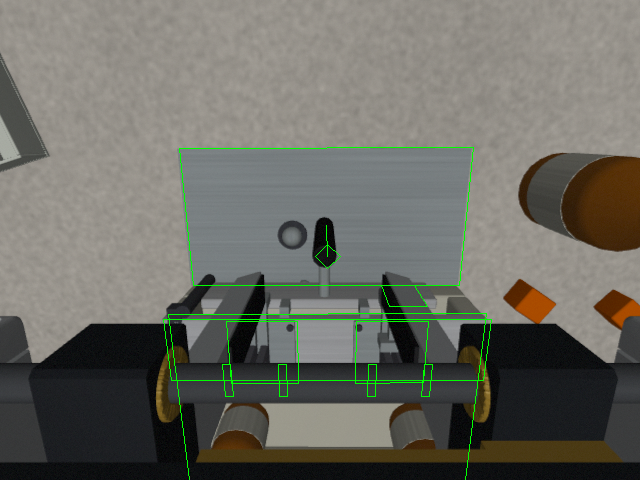

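Emit:
move_arm:
  motion: "-0.002 0 -0.02 0; -0.002 0 -0.045 0; -0.002 0 -0.07 0; -0.002 0 -0.09 0; -0.002 0 -0.09 0; -0.002 0 -0.09 0; -0.002 0 -0.09 0; -0.002 0 -0.09 0"

```text
clock: 19.75
ee_pos: [0.5255, -0.0221, 0.0981]
eef_rot: [-0.479, 0.522, 0.471, 0.526]
contact_force: [1.5, 0.8, -0.0]
width: 0.646
```

Emit:
move_arm:
  motion: "0 0 0 0; 0 0 0 0; 0 0 0 0; 0 0 0 0; 0 0 0 0; 0 0 0 0; 0 0 0 0; 0 0 0 0"
  hand: 255

```text
clock: 20.75
ee_pos: [0.5252, -0.0214, 0.098]
eef_rot: [-0.479, 0.521, 0.471, 0.526]
contact_force: [-0.8, 4.7, 2.0]
width: 0.166
```

```bash
python3 w.py 11
```

```text
20.8 [ 0.5252 -0.0214  0.098 ] jaw 84.4 F [-0.7   5.71  1.19] w 0.168 tilt [-1.    -0.012 -0.002]
```

View pics/w11.png

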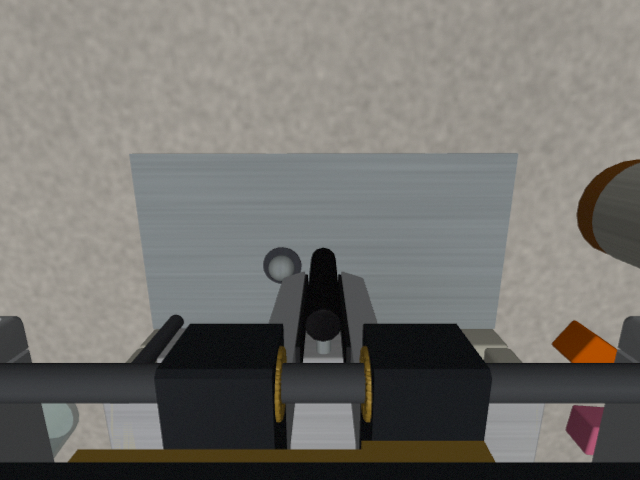

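```bash
python3 - <<'E'
import numpy as np
y=-.098;c,s=np.cos(y),np.sin(y)
v=np.array([c*-.068-s*.12,s*-.068+c*.12])
for a in range(0,86,5):
    t=np.radians(a);w=np.array([np.cos(t)*v[0]-np.sin(t)*v[1],np.sin(t)*v[0]+np.cos(t)*v[1]])
    print(a,(w-v).round(4))
E
```

```text
0 [0. 0.]
5 [-0.0108 -0.0054]
10 [-0.021  -0.0116]
15 [-0.0307 -0.0188]
20 [-0.0397 -0.0267]
25 [-0.048  -0.0355]
30 [-0.0555 -0.0449]
35 [-0.0622 -0.0549]
40 [-0.068  -0.0654]
45 [-0.0728 -0.0765]
50 [-0.0766 -0.0879]
55 [-0.0794 -0.0996]
60 [-0.0812 -0.1115]
65 [-0.082  -0.1235]
70 [-0.0817 -0.1355]
75 [-0.0803 -0.1475]
80 [-0.0779 -0.1593]
85 [-0.0745 -0.1708]
```

Emit:
move_arm:
  motion: "-0.006 -0.003 0 0.25; -0.011 -0.0055 0 0.5; -0.016 -0.0085 0 0.75; -0.021 -0.0115 0 1; -0.026 -0.015 0 1.25; -0.031 -0.019 0 1.5; -0.031 -0.019 0 1.5; -0.031 -0.019 0 1.5"
  squeeze: 35

```text
clock: 21.8
ee_pos: [0.4936, -0.0403, 0.098]
eef_rot: [0.511, -0.489, -0.505, -0.494]
contact_force: [-2.0, 5.0, 2.5]
width: 0.165
```

```bash
python3 w.py 12
```

```text
21.85 [ 0.4937 -0.0403  0.0979] jaw 91.88 F [-1.84  4.29  2.16] w 0.164 tilt [-1.    -0.011 -0.001]
```

View pics/w12.png

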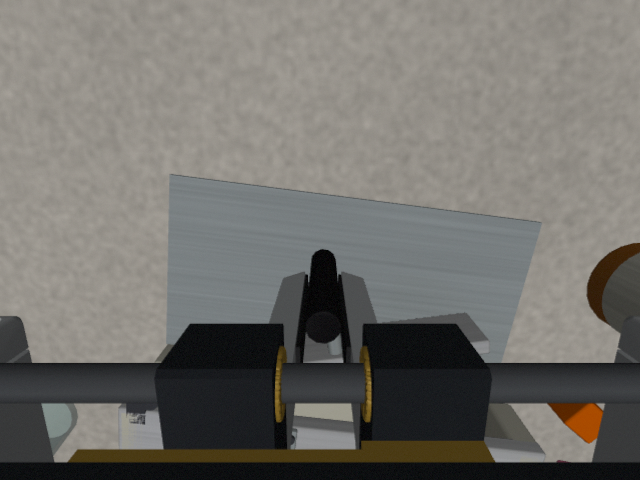

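Emit:
move_arm:
  motion: "-0.009 -0.008 0 0.5; -0.017 -0.0165 0 1; -0.0245 -0.026 0 1.5; -0.031 -0.036 0 2; -0.037 -0.0465 0 2.5; -0.042 -0.0575 0 3; -0.042 -0.0575 0 3; -0.042 -0.0575 0 3"

```text
clock: 22.85
ee_pos: [0.4502, -0.0979, 0.0979]
eef_rot: [0.569, -0.419, -0.566, -0.424]
contact_force: [-3.2, 4.2, 4.8]
width: 0.165
```

```bash
python3 w.py 13
```

```text
22.9 [ 0.4503 -0.0978  0.0979] jaw 106.81 F [-4.35  3.72  4.46] w 0.165 tilt [-1.    -0.008 -0.   ]
```

View pics/w13.png

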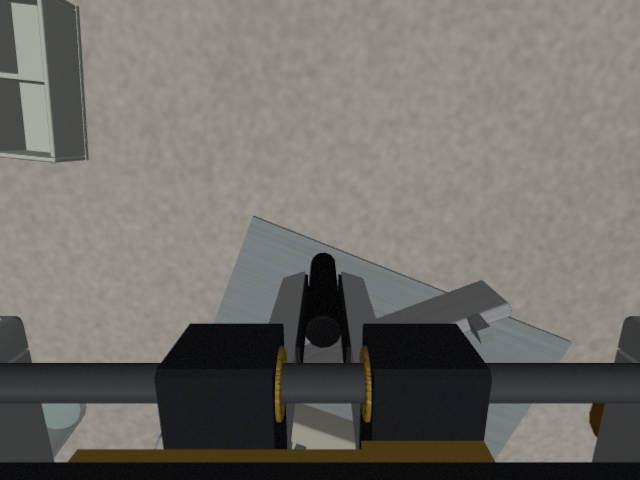

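Emit:
move_arm:
  motion: "-0.003 -0.0115 0 0.5; -0.006 -0.023 0 1; -0.0075 -0.035 0 1.5; -0.008 -0.047 0 2; -0.0075 -0.059 0 2.5; -0.006 -0.071 0 3; -0.004 -0.081 0 3.5; -0.004 -0.081 0 3.5"

```text
clock: 23.9
ee_pos: [0.4456, -0.1797, 0.0979]
eef_rot: [0.626, -0.329, -0.624, -0.333]
contact_force: [-2.9, 2.0, 4.3]
width: 0.168
```

```bash
python3 w.py 14; python3 - <<'E'
from workcell import arm
import cv2,numpy as np
for n,b in (("scene",(170,190,370,340)),("side",(225,165,425,305))):
    s=arm.snapshot(n);np.savez(n+"2.npz",**s);cv2.imwrite(f"pics/{n}2.png",cv2.resize(s["color"][b[1]:b[3],b[0]:b[2]],None,fx=4,fy=4,interpolation=2))
    cv2.imwrite(f"pics/{n}2f.png",s["color"])
E
```

```text
23.95 [ 0.4455 -0.1793  0.0979] jaw 124.21 F [-3.7   1.47  4.81] w 0.164 tilt [-1.    -0.006  0.   ]
```

View pics/w14.png

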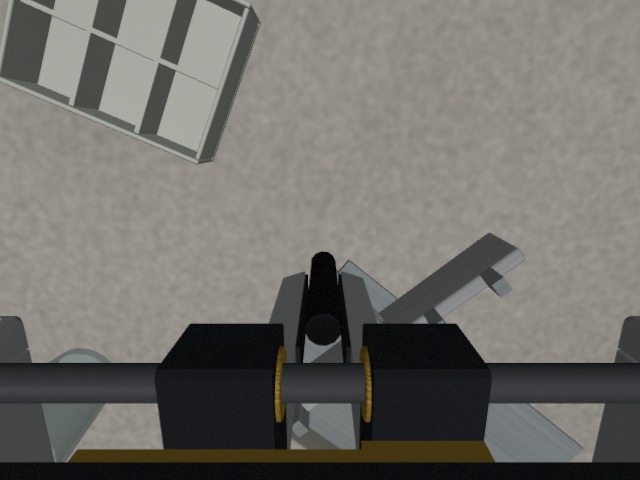

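View pics/scene2f.png

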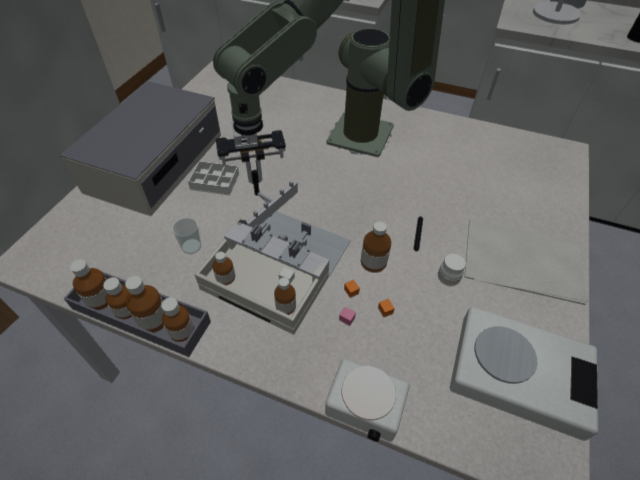

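View pics/side2.png

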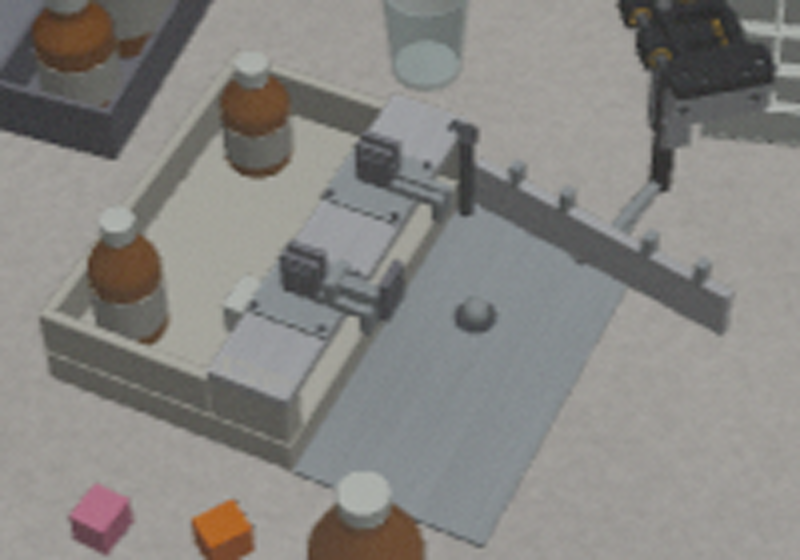

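View pics/scene2.png

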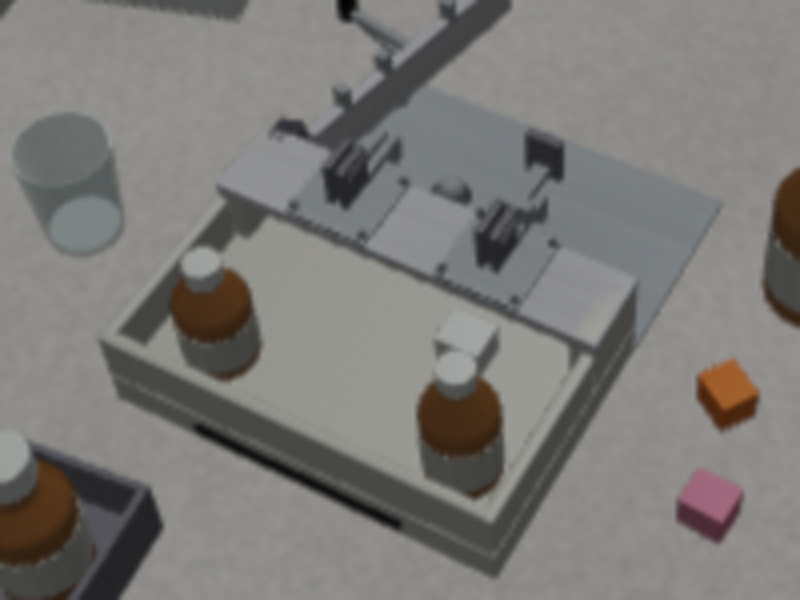

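```bash
python3 - <<'E'
from workcell import arm
o=arm.observe();print(o["clock"],o["ee_pos"],o["width"],abs(o["dq"]).max())
print(arm.finish_job())
E
```

```text
24.05 [ 0.44543595 -0.17899243  0.0979248 ] 0.16628308585157017 0.007864638390297662
the job is handed in; nothing more can be done
None
```

I did every step in the order asked and handed the job in at 24 s of the 69 s allowed. The arm is still gripping the gate handle.

- **Ejector and spacer:** I pushed the thumb plate about 45 mm, until the force jumped to about 9 N at the stop. The scene image shows the white spacer in the tray, and only the ejector touched it.
- **Catches:** I squeezed catch_a first, then catch_b. The gripper closed to about 15 mm on each, against 16 mm over the outside when fully squeezed. On catch_a, shifting the arm by 1 mm only changed the side force, so both tabs were at their stops. On catch_b I did not repeat that shift, but the side force was already near zero.
- **Gate:** I held the handle with 35 N and swung the gate past the detent. The handle had moved 177 mm in a straight line from its shut position, which puts the gate at about 79 to 80 degrees. The arm was still when I handed in, with about 6 N on the wrist.
- **Other things:** in the last scene image the bottles, beaker, vial tray, jar, marker and look-alike blocks looked unmoved. I judged this by eye and did not measure their positions.

One reading disagreed: in the early wrist views, catch_b's +y tab looked 2 to 3 mm further in than the description says. It made no difference to the squeeze. No check failed.

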